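# Sweep lock collars through the sorter gate

## Robot

A 6-joint arm with a two-finger parallel gripper is mounted at the origin on the work surface. World frame = base frame: x ahead of the robot, y to its left, z up, the work surface at z = 0. Lengths are in m, angles in rad, forces in N, time in s.
With the tool pointing down it reaches from about 0.35 to 0.925 m from the base axis. Payload 6.4 kg.
Tool frame: the origin (TCP) lies between the finger pads; the fingertips stand 19 mm ahead of it and the grasp point (between the pads) is the TCP; z points along the fingers, y is the line along which they close (so a half turn about z gives the same grasp; the last joint's range is limited). The gripper opens to 85 mm and grips with 20 to 120 N. Pads are 22 mm wide; open, the fingers measure 114 mm over their backs; the gripper's body (76 mm by 85 mm) begins 54 mm behind the grasp point. The pads swing forward as they close: fully open they stand 13 mm farther back than shut.
Start: joints at [-1.406, 0.245, 1.558, -0, 1.339, -0.174], TCP at [0.216, -0.613, 0.25] pointing down, gripper open.
Joint ranges: [-3.13, 3.13], [-1.02, 2.26], [0.13, 2.54], [-0.95, 4.09], [0.21, 2.88], [-2.74, 2.74]. Speed limits (rad/s): [2.57, 2.57, 3.14, 3.14, 3.14, 3.14].

## Interface

Orientations are given as a unit quaternion [w, x, y, z].
In Python, from cell import r gives the robot as it stands. Calls block until the motion is done:
- r.goto(position, orientation): joint-space move of the TCP to a pose.
- r.movel(position, max_speed=0.15, orientation=None, threshold=None): straight line of the TCP; orientation=None keeps the orientation; max_speed is the mean speed in m/s. With threshold (N) it stops when the force on the tool has changed by that much, and returns True; else False.
- r.move_joints(angles): joint-space move.
- r.open() and r.gripper_close(effort=None): open the fingers fully, or close them until they stop; effort is the grip in N (None keeps the last).
- r.wait(seconds).
- r.solve_ik(position, orientation): joint angles nearest the present ones, or None.
- r.state(): the state.
- r.snapshot(name): name is "scene" or "top" or "wrist"; returns a dict with "image" (480x640x3 uint8, red, green, blue), "fovy" (degrees; the focal length in pixels is half the picture's height over the tangent of half this angle, whatever the lens; pixels are square), "cx", "cy" (the principal point, pixels), "pose" (4x4, takes a point from camera to world coordinates); the wrist camera has in their place "mount" (4x4, takes a point from camera to tool coordinates, whose origin is the TCP and whose axes are the flange's). Camera axes: x right, y down, z forward; pixel columns grow to the right and rows downward; lengths in m; the calibration is good to about 2 mm. A picture is of the moment at which its call begins: read the wrist's pose just before it. There is no depth.
A pose or a line that the arm cannot do raises r.IKError and nothing moves.
- r.sign_off(): hands the job in; it is judged then, once.
Trained networks look in a picture, given as the dict that the camera call returned (one of the last four; its "shot" number tells which), for a name from the list of things; names that differ only in an ending like _2 or _b are one class to them, and where a whole thing is asked for, a point or a joint stands for the part that bears it (a point fixed in the world has none). Each returns a list of dicts, best first, with "score" (0 to 1); they miss things now and then, are a little off and sometimes report something else, mostly with a low value. They report only what shows in the picture. A call takes as long as a camera call.
- r.look_for(picture, query): "box" ([left, top, right, bottom] in pixels, round what is visible of it).
- r.pinpoint(picture, query): "point" ([column, row] in pixels: a listed point, or the origin of a listed thing).
The state is a dict: "time": time; "qpos": joint angles; "qd": joint speeds; "joint_efforts": joint torques, N m; "position": TCP position; "tcp_rot": TCP orientation; "ft_force": force on the tool from outside, world axes, zero at the start; "ft_torque": the same for the moment, N m; "gripper_width": finger opening in m; "grasp_force": force on a finger pad.
Only numpy, scipy, OpenCV 4.12 (cv2) and the standard library are available. Lean on these libraries where they do the work, as an engineer would, in place of code of your own. Each camera call takes 0.05 s, during which the arm holds its last target. There are 200 camera calls.

## Task

Sweep the three brass lock collars along the deck of the sorting box with the fingertips, one at a time through the narrow gate, so that all three drop into the slot behind it. Push them lightly and do not pick them up, and leave the padlock, the lock cylinder, the spray can and the screwdriver where they are.

Things in the scene. Friction and masses are not known exactly. Their poses are not given: they have to be found in the camera images.
- sorter: fixed blue sorting box, 270 mm in x, 330 mm in y. Origin on the table on its centre line; its y axis points along the sweep, to the gate (robot's left, turned up to 0.4 rad either way). Flat aluminium deck 60 mm above the table, from y = -185 mm to the drop edge at y = +60 mm; rims 12 mm high at x = +-130 mm and y = -185 mm.
- gate (a point): middle of the gate on the drop edge, at deck height (sorter frame x 0, y 60, z 60 mm; same axes). The gate is the 48 mm gap between two steel posts, 10 mm thick, 14 mm high, at x = +-29, y = 55 mm (sorter frame). Straight guide walls 12 mm high, 4 mm thick, make a funnel to it from the side rims at x = +-132, y = -8 mm.
- slot (a point): centre of the slot's floor (sorter frame x 0, y 93, z 5 mm). The slot is an open pit right behind the drop edge, from x = -30 to +30 mm and y = 60 to 126 mm in the sorter frame, 55 mm deep; its two flanks are level with the deck.
- collar0: loose flat brass lock collar (a thick washer), 36 mm outside diameter, 18 mm hole, 8 mm thick, 30 to 65 g; starts lying flat on the deck. Origin: centre of its underside, z up along its axis. The three collars are alike.
- collar1: loose flat brass lock collar (a thick washer), 36 mm outside diameter, 18 mm hole, 8 mm thick, 30 to 65 g; starts lying flat on the deck. Origin: centre of its underside, z up along its axis. The three collars are alike.
- collar2: loose flat brass lock collar (a thick washer), 36 mm outside diameter, 18 mm hole, 8 mm thick, 30 to 65 g; starts lying flat on the deck. Origin: centre of its underside, z up along its axis. The three collars are alike.
- padlock: bystander: steel padlock lying flat on one flank beside the slot; body 36 x 42 x 20 mm high, shackle along its +x to 37 mm; origin on its underside. Either flank.
- cylinder: bystander: steel lock cylinder standing on the other flank, 33 mm across, 34 mm high; origin at the centre of its underside
- can: bystander: spray can standing on the table to the robot's right, 54 mm across, 120 mm high; origin at the centre of its underside
- driver: bystander: screwdriver lying on the table to the robot's left; origin on the table under the tool

How it is judged:
At the end, for the whole second after the job is handed in: All three collars lie at rest in the slot (origin inside its 60 x 66 mm outline and at least 10 mm below the deck), and no bystander has moved 15 mm or more (y of collar0 in the frame of sorter between 0.06 and 0.126 m and x of collar0 in the frame of sorter between -0.03 and 0.03 m and z of each of collar0, collar1, collar2 in the frame of sorter below 0.05 m and linear speed of each of collar0, collar1, collar2 below 0.02 m/s and y of collar1 in the frame of sorter between 0.06 and 0.126 m and x of collar1 in the frame of sorter between -0.03 and 0.03 m and y of collar2 in the frame of sorter between 0.06 and 0.126 m and x of collar2 in the frame of sorter between -0.03 and 0.03 m and distance of each of padlock, cylinder, can, driver from where it was at the start of the episode below 0.015 m); the robot touches nothing.
It fails at once if a collar is lifted more than 12 mm off the deck (z of any of collar0, collar1, collar2 in the frame of sorter above 0.072 m).
It fails at once if two collars are in the gate at once (both within 17 mm of the drop edge) ((y of collar0 in the frame of sorter between 0.043 and 0.077 m and z of each of collar0, collar1 in the frame of sorter above 0.05 m and y of collar1 in the frame of sorter between 0.043 and 0.077 m) or (y of collar0 in the frame of sorter between 0.043 and 0.077 m and z of each of collar0, collar2 in the frame of sorter above 0.05 m and y of collar2 in the frame of sorter between 0.043 and 0.077 m) or (y of collar1 in the frame of sorter between 0.043 and 0.077 m and z of each of collar1, collar2 in the frame of sorter above 0.05 m and y of collar2 in the frame of sorter between 0.043 and 0.077 m)).
It fails at once if a collar is pushed or squeezed with more than 20 N (contact force between the fingers and collar0 above 20 N or contact force between the fingers and collar1 above 20 N or contact force between the fingers and collar2 above 20 N).
It fails at once if the padlock, lock cylinder, spray can or screwdriver is moved 15 mm or more (distance of any of padlock, cylinder, can, driver from where it was at the start of the episode above 0.015 m).
It also fails if it takes over 67 s, if anything falls off the work surface, if the arm or the gripper's body presses on something with over 40 N, if the wrist force passes 120 N, or if a joint passes its speed limit or range.

## Working session

There is one attempt and no reset: what is moved stays moved. The work goes in short steps, each a Python script; the robot and the scene stay as the last script left them, time stands still between calls to the robot, and variables do not carry over. Pictures are saved under pics/ and viewed, at most 10 in all, crops included, and the job is handed in when it is done.

```bash
mkdir -p pics; cat > h.py <<'E'
import numpy as np, cv2
from cell import r
def ray(p,uv,z):
    T=np.array(p["pose"]); f=240/np.tan(np.radians(p["fovy"])/2)
    d=T[:3,:3]@np.array([(uv[0]-p["cx"])/f,(uv[1]-p["cy"])/f,1]); o=T[:3,3]
    return o+d*(z-o[2])/d[2]
def proj(p,X):
    T=np.array(p["pose"]); f=240/np.tan(np.radians(p["fovy"])/2)
    c=T[:3,:3].T@(np.array(X)-T[:3,3]); return c[:2]/c[2]*f+[p["cx"],p["cy"]]
E
python3 - <<'E'
from h import *
np.set_printoptions(precision=4,suppress=True)
s=r.state(); print(s["time"],s["position"],s["tcp_rot"],s["gripper_width"])
for n in("top","scene"):
    p=r.snapshot(n); cv2.imwrite(f"pics/{n}0.png",p["image"][:,:,::-1]); print(n,p["fovy"],p["cx"],p["cy"],np.array(p["pose"]))
    for q,z in(("sorter",0),("gate",.06),("slot",.005),("collar0",.06),("padlock",.06),("cylinder",.06),("can",0),("driver",0)):
        for d in r.pinpoint(p,q)[:4]: print(q,d["score"],np.round(d["point"],1),ray(p,d["point"],z))
E
```

```text
0.0 [ 0.216  -0.6125  0.2492] [-0.001   0.9857  0.1686  0.    ] 0.08532545276298553
top 53.47156459727493 321.5607871315573 239.1009038809538 [[-0.0239 -0.9915  0.1281  0.4317]
 [-0.9994  0.0205 -0.0276  0.0176]
 [ 0.0248 -0.1287 -0.9914  1.2052]
 [ 0.      0.      0.      1.    ]]
sorter 0.76 [285.6 256.3] [0.5453 0.0762 0.    ]
sorter 0.23 [248.6 271. ] [0.5102 0.1698 0.    ]
slot 0.98 [248.4 267.2] [0.5194 0.1697 0.005 ]
slot 0.59 [239.6 230.3] [0.6136 0.1915 0.005 ]
collar0 0.67 [141.2 283.7] [0.4818 0.4163 0.06  ]
collar0 0.62 [308.5 250.3] [0.553  0.0179 0.06  ]
collar0 0.52 [338.6 266.3] [ 0.5127 -0.0538  0.06  ]
collar0 0.5 [310.9 221.3] [0.6239 0.0106 0.06  ]
padlock 0.75 [257.3 295.7] [0.447  0.1419 0.06  ]
cylinder 0.72 [243.  228.1] [0.6105 0.1753 0.06  ]
can 0.76 [496.3 266.9] [ 0.5065 -0.4609  0.    ]
driver 0.68 [138.7 278.6] [0.4973 0.4437 0.    ]
scene 42.837682732367576 326.7185661205556 243.56605106121788 [[ 0.1402  0.6853 -0.7146  1.4665]
 [ 0.9901 -0.089   0.109  -0.1501]
 [ 0.0111 -0.7228 -0.691   0.9747]
 [ 0.      0.      0.      1.    ]]
sorter 0.91 [367.4 270.4] [ 0.5549  0.0806 -0.    ]
slot 0.72 [402.9 257.2] [0.5295 0.1663 0.005 ]
collar0 0.68 [346.2 282.9] [0.6399 0.0171 0.06  ]
collar0 0.44 [309.2 244.6] [ 0.5188 -0.0438  0.06  ]
padlock 0.7 [382.  215.6] [0.4455 0.1318 0.06  ]
padlock 0.7 [404.3 256.5] [0.581  0.1518 0.06  ]
cylinder 0.38 [117.8 277.2] [ 0.5638 -0.4415  0.06  ]
can 0.68 [118.8 277.2] [ 0.5049 -0.4585  0.    ]
driver 0.67 [513.4 237.2] [0.4934 0.4404 0.    ]
```

```bash
python3 - <<'E'
import cv2
a=cv2.imread("pics/top0.png")[170:350,200:420]; b=cv2.imread("pics/scene0.png")[170:350,240:460]
cv2.imwrite("pics/a.png",cv2.resize(a,None,fx=3.3,fy=3.3,interpolation=2))
cv2.imwrite("pics/b.png",cv2.resize(b,None,fx=3.3,fy=3.3,interpolation=2))
E
```

```text
(no output)
```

View pics/a.png

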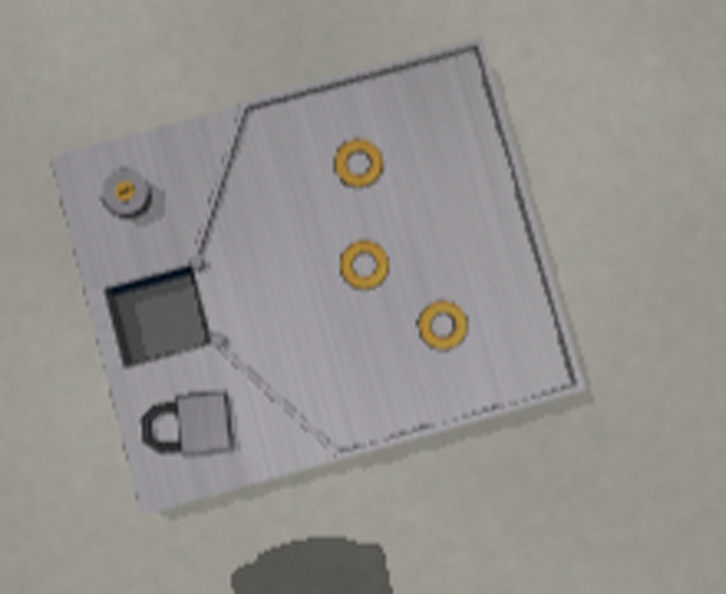

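View pics/b.png

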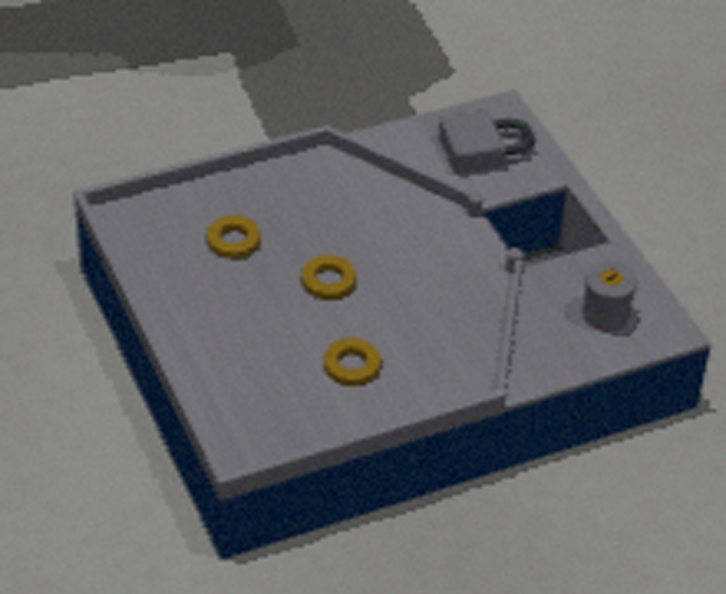

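The top crop shows three brass rings at (358,163), (364,265) and (442,325). The slot's corners are at about (193,267), (210,343), (126,366) and (107,290), with the cylinder above the slot and the padlock below. The scene crop agrees. Next I'll fit the sorter frame and segment the rings.

```bash
cat >> h.py <<'E'
from scipy.optimize import least_squares
def collars(p):
    im=cv2.cvtColor(p["image"],cv2.COLOR_RGB2HSV)
    m=cv2.inRange(im,(12,130,90),(32,255,255)); out=[]
    n,l,st,c=cv2.connectedComponentsWithStats(m)
    for i in range(1,n):
        if st[i,4]>60: out.append((st[i,4],ray(p,c[i],.066)[:2]))
    return out
E
python3 - <<'E'
from h import *
np.set_printoptions(precision=4,suppress=True)
p=r.snapshot("top")
C=np.array([(193,267),(210,343),(107,290),(126,366),(478,47),(574,384),(248,107),(343,452)])/3.3+[200,170]-.35
S=np.array([(30,60,60),(-30,60,60),(30,126,60),(-30,126,60),(131,-186,72),(-131,-186,72),(132,-8,72),(-132,-8,72)])/1e3
def w(v,s):
    c,n=np.cos(v[2]),np.sin(v[2]); return np.array([v[0]+c*s[0]-n*s[1],v[1]+n*s[0]+c*s[1],s[2]])
f=least_squares(lambda v:np.ravel([proj(p,w(v,s))-u for s,u in zip(S,C)]),[.54,.07,0],loss="soft_l1")
print(f.x); print(f.fun.reshape(-1,2))
np.save("sf.npy",f.x); x,y,t=f.x; R=np.array([[np.cos(t),-np.sin(t)],[np.sin(t),np.cos(t)]])
for a,c in collars(p): print(a,c,(R.T@(c-[x,y]))*1e3)
q=r.snapshot("scene")
for a,c in collars(q): print("scene",a,c,(R.T@(c-[x,y]))*1e3)
E
```

```text
[0.5425 0.0738 0.2502]
[[-0.0826 -0.7061]
 [ 1.154   0.2703]
 [-0.6858 -0.3464]
 [-0.1986  0.7568]
 [ 0.2975 -1.1213]
 [ 1.6871  0.6316]
 [-0.7542 -0.6673]
 [-0.4941  0.9518]]
568 [ 0.858  -0.2864] [ 216.4704 -427.0872]
1484 [0.831 0.492] [383.0997 333.721 ]
1541 [ 0.8419 -0.463 ] [ 157.2    -594.2107]
102 [0.6284 0.0167] [ 69.0922 -76.6355]
109 [0.5536 0.015 ] [ -3.8032 -59.7215]
103 [ 0.5083 -0.0412] [ -61.6068 -102.9353]
792 [ 0.302  -0.6441] [-410.7233 -636.0705]
86 [ 0.3031 -0.5826] [-394.4402 -576.6563]
scene 178 [ 0.3453 -0.6183] [-362.3779 -621.7296]
scene 231 [ 0.3626 -0.6742] [-359.4971 -680.1322]
scene 101 [ 0.5126 -0.0406] [ -57.2699 -103.4368]
scene 107 [0.558  0.0155] [  0.5659 -60.2933]
scene 121 [0.6334 0.0184] [ 74.349  -76.1773]
scene 1944 [0.8538 0.4849] [403.4012 321.2274]
scene 6187 [ 0.9105 -0.404 ] [ 238.269  -554.0544]
```

```bash
cat >> h.py <<'E'
from scipy.spatial.transform import Rotation as Ro
def quat(yaw): # tool down, tool x at angle yaw
    return [0,np.cos(yaw/2),np.sin(yaw/2),0]
def wrist():
    s=r.state(); p=r.snapshot("wrist"); q=s["tcp_rot"]; T=np.eye(4)
    T[:3,:3]=Ro.from_quat([q[1],q[2],q[3],q[0]]).as_matrix(); T[:3,3]=s["position"]
    p["pose"]=T@np.array(p["mount"]); return p
v=np.load("sf.npy") if __import__("os").path.exists("sf.npy") else None
def sw(a,v=v): # sorter mm -> world xy
    c,n=np.cos(v[2]),np.sin(v[2]); return v[:2]+np.array([[c,-n],[n,c]])@np.array(a)/1e3
def ws(b,v=v):
    c,n=np.cos(v[2]),np.sin(v[2]); return np.array([[c,n],[-n,c]])@(np.array(b)[:2]-v[:2])*1e3
def deck(p): return [(a,c,ws(c)) for a,c in collars(p) if abs(ws(c)[0])<128 and -185<ws(c)[1]<62]
E
python3 - <<'E'
from h import *
np.set_printoptions(precision=4,suppress=True)
yaw=v[2]+np.pi/2
for y in (yaw,yaw-np.pi):
    print(y,[ (j:=r.solve_ik([*sw(a),z],quat(y))) is not None and np.round(j,2) for a in((70,-110),(-60,-130),(0,40)) for z in(.082,.3)])
y=min((yaw,yaw-np.pi),key=lambda y:1e9 if (j:=r.solve_ik([*sw((0,-30)),.33],quat(y))) is None else abs(j[5]))
print("use",y)
r.goto([*sw((0,-60)),.33],quat(y)); r.gripper_close(20)
p=wrist(); cv2.imwrite("pics/w1.png",p["image"][:,:,::-1])
for d in deck(p): print(d)
s=r.state();print(s["time"],s["position"],s["gripper_width"],s["ft_force"])
for d in r.pinpoint(p,"gate")+r.pinpoint(p,"slot"): print(d["score"],d["point"],ws(ray(p,d["point"],.06)))
E
```

```text
1.8209628690205146 [array([-0.2 ,  0.41,  1.68, -0.  ,  1.05, -0.45]), array([-0.2 ,  0.18,  1.54, -0.  ,  1.42, -0.45]), array([-0.35,  0.17,  1.99, -0.  ,  0.98, -0.6 ]), array([-0.35, -0.1 ,  1.83, -0.  ,  1.41, -0.6 ]), array([-0.  ,  0.22,  1.93, -0.  ,  0.99, -0.25]), array([-0.  , -0.04,  1.78, -0.  ,  1.41, -0.25])]
-1.3206297845692785 [array([-0.2 ,  0.41,  1.68, -0.  ,  1.05,  2.69]), array([-0.2 ,  0.18,  1.54, -0.  ,  1.42,  2.69]), array([-0.35,  0.17,  1.99, -0.  ,  0.98,  2.54]), array([-0.35, -0.1 ,  1.83, -0.  ,  1.41,  2.54]), False, False]
use 1.8209628690205146
(np.int32(542), array([0.5556, 0.0158]), array([ -1.6285, -59.4285]))
(np.int32(526), array([0.6308, 0.0183]), array([ 71.7647, -75.6707]))
(np.int32(476), array([ 0.5105, -0.0404]), array([ -59.2943, -102.739 ]))
4.3667 [0.5573 0.0157 0.33  ] -0.00015293214462219266 [0.4206 0.2002 0.3983]
0.83 [314.9, 85.8] [ 1.294  60.4468]
0.8 [315.6, 56.5] [ 1.9476 86.9124]
```

View pics/w1.png

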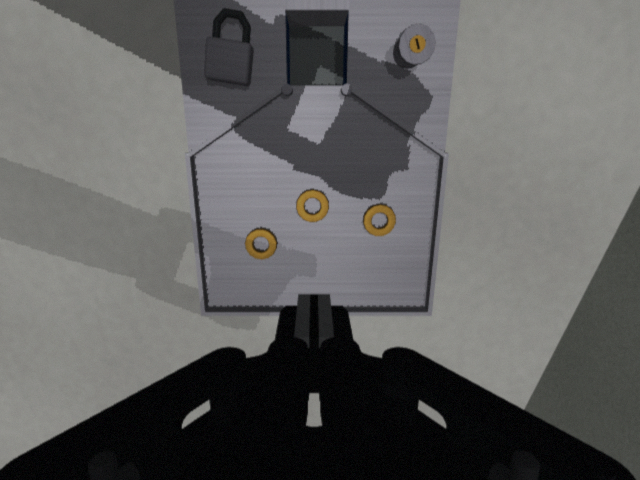

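```bash
cat >> h.py <<'E'
v[:2]=sw((1.8,0)) # wrist-camera correction
ZP=.082
def push(c,to,gap=10,off=29,speed=.07,final=False,z=None):
    """push collar centre c to `to` (sorter mm) along the straight line; returns True if stopped by force"""
    z=z or ZP
    c=np.array(c,float); to=np.array(to,float); d=(to-c)/np.linalg.norm(to-c)
    yaw=v[2]+np.arctan2(d[1],d[0]); q=quat(yaw)
    s=c-d*(off+gap); e=to-d*off
    r.goto([*sw(s),.13],q); r.movel([*sw(s),z],.08)
    h=r.movel([*sw(e),z],speed,threshold=10)
    b=ws(r.state()["position"]); print("stop",h,b,r.state()["ft_force"]); return h,d
def back(d,n=6):
    p=r.state()["position"]; r.movel([*sw(ws(p)-d*n),p[2]],.08); 
    p=r.state()["position"]; r.movel([p[0],p[1],.13],.15)
E
python3 - <<'E'
from h import *
np.set_printoptions(precision=4,suppress=True)
c=np.array((-3.4,-59.5)); g=np.array((0,45.)); d=(g-c)/np.linalg.norm(g-c); s=c-d*39
q=quat(v[2]+np.arctan2(d[1],d[0]))
r.goto([*sw(s),.12],q); r.movel([*sw(s),.09],.1)
print(r.movel([*sw(s),.075],.015,threshold=3),r.state()["position"],r.state()["ft_force"],r.state()["time"])
p=r.state()["position"]; r.movel([p[0],p[1],p[2]+.004],.05)
print(r.state()["ft_force"])
E
```

```text
True [ 0.564  -0.0223  0.079 ] [-1.1785  0.5017  3.9582] 6.4917
[-0.2706 -0.2986  0.0477]
```

```bash
python3 - <<'E'
from h import *
np.set_printoptions(precision=4,suppress=True)
c=np.array((-3.4,-59.5)); g=np.array((0,20.)); d=(g-c)/np.linalg.norm(g-c)
p=r.state()["position"]; r.movel([p[0],p[1],ZP],.05)
print(r.movel([*sw(g-d*29),ZP],.06,threshold=10),r.state()["ft_force"],ws(r.state()["position"]))
p=wrist(); cv2.imwrite("pics/w2.png",p["image"][:,:,::-1])
for x in deck(p): print(x)
print(r.state()["time"])
E
```

```text
False [-0.0542 -0.0459 -0.4385] [-1.257  -9.1934]
(np.int32(4018), array([0.545 , 0.0946]), array([ 5.7318, 19.5115]))
8.6833
```

View pics/w2.png

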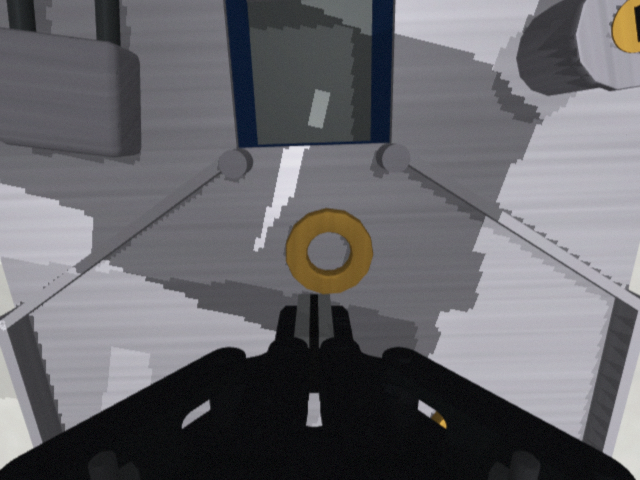

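The wrist view shows the first collar at (329,250) and the gate middle at about (315,160), so the collar has drifted about 5.7 mm right of the axis. The fingertips are only about 15 mm wide across the closing line. I'll turn the tool 90° so the 22 mm pad face does the pushing.

```bash
sed -i 's|yaw=v\[2\]+np.arctan2(d\[1\],d\[0\]); q=quat(yaw)|yaw=v[2]+np.arctan2(d[1],d[0])-np.pi/2; q=quat(yaw)|; s/off=29/off=26/' h.py; python3 - <<'E'
from h import *
np.set_printoptions(precision=4,suppress=True)
t=v[2]; back(np.array((.04,1.)),8)
p=wrist()
print("lifted",[x[2] for x in deck(p)])
c=min((x[2] for x in deck(p)),key=lambda a:abs(a[1]-19)) if deck(p) else (5.7,19.5)
c=np.array(c)
h,d=push(c,c+(np.array((0,70))-c)*(38-c[1])/(70-c[1]),gap=8,speed=.05)
p=wrist(); cv2.imwrite("pics/w3.png",p["image"][:,:,::-1])
for x in deck(p): print(x)
print([x[2] for x in deck(r.snapshot("top"))])
print(r.state()["time"])
E
```

```text
lifted [array([ 5.7782, 19.3043]), array([ 74.5899, -69.095 ]), array([ -74.3644, -106.0964])]
stop False [ 6.545  12.3856] [ 0.2891 -0.2984  0.1913]
(np.int32(4648), array([0.6318, 0.0175]), array([ 70.7894, -76.6778]))
(np.int32(1315), array([0.5436, 0.1162]), array([ 9.7846, 40.7687]))
[array([ 67.2905, -77.2633]), array([ -63.4068, -102.9353])]
12.275
```

View pics/w3.png

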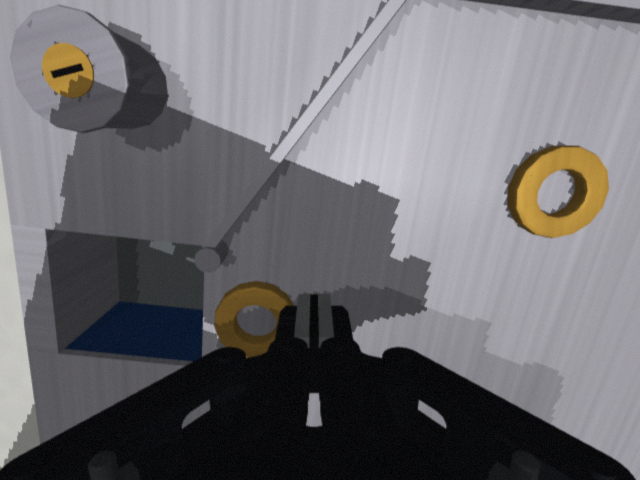

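The wrist view shows the collar centred at about (254,321) and the right post at (207,258), so the collar is at roughly x 2, y 36 mm and lined up with the gate. I'll keep pushing it through.

```bash
python3 - <<'E'
from h import *
np.set_printoptions(precision=4,suppress=True)
print(r.movel([*sw((2,53)),ZP],.05,threshold=10),ws(r.state()["position"]),r.state()["ft_force"])
back(np.array((0,1.)),4)
q=quat(v[2]); r.goto([*sw((-10,-110)),.25],quat(v[2]+np.pi/2))
p=wrist(); cv2.imwrite("pics/w4.png",p["image"][:,:,::-1])
print([x[2] for x in deck(p)],r.state()["time"])
E
```

```text
False [ 2.0374 52.9035] [ 0.7857 -0.1032  0.5307]
[array([ 77.6423, -81.7577]), array([ -61.2866, -102.7874])] 15.55
```

View pics/w4.png

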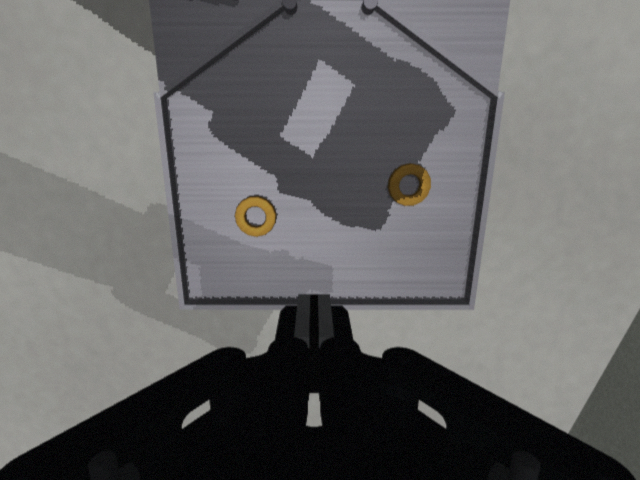

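The first collar is off the deck and no longer in view short of the slot. The other two are at (409,185) and (255,215). Next is the right-hand one.

```bash
sed -i 's/(12,130,90)/(12,110,45)/' h.py; cat >> h.py <<'E'
def look(near):
    r.goto([*sw((0,-75)),.2],quat(v[2]+np.pi/2)); p=wrist()
    L=[(int(x[0]),x[2].round(1)) for x in deck(p)]; print("look",L,r.state()["time"])
    c=[x[1] for x in L if np.hypot(*(x[1]-near))<30 and x[0]>300]
    return (c[0] if c else None),p
E
python3 - <<'E'
from h import *
np.set_printoptions(precision=4,suppress=True)
h,d=push((70,-76),(2,-8)); back(d)
c,p=look((2,-8))
if c is not None and not h:
    h,d=push(c,(c[0]*.3,32),speed=.05); back(d); c,p=look((0,32))
cv2.imwrite("pics/w5.png",p["image"][:,:,::-1])
E
```

```text
stop False [ 20.5711 -26.6177] [ 0.1287 -0.4272  0.4511]
look [(1561, array([ 6.4, -6.3])), (1265, array([ -60.9, -102.4]))] 20.4333
stop False [4.9433 6.0236] [ 0.2435  0.1193 -0.317 ]
look [(1805, array([-0.4, 30.5])), (1262, array([ -60.9, -102.4]))] 25.8417
```

View pics/w5.png

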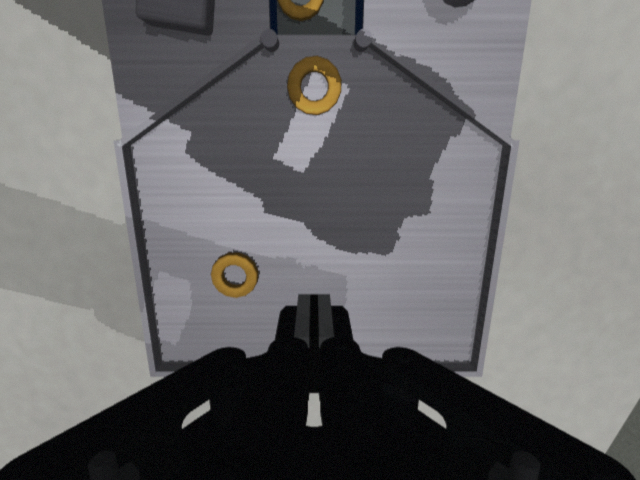

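The second collar is centred in front of the gate at (314,85), and the first is visible in the slot at (300,5). I'll push the second through, then bring up the third.

```bash
python3 - <<'E'
from h import *
np.set_printoptions(precision=4,suppress=True)
h,d=push((-.4,30.5),(0,79),speed=.05); back(d,4)
if not h:
    h,d=push((-60.9,-102.4),(-2,-8)); back(d)
    c,p=look((-2,-8))
    if c is not None and not h:
        h,d=push(c,(c[0]*.3,32),speed=.05); back(d); c,p=look((0,32))
else: c,p=look((0,50))
cv2.imwrite("pics/w6.png",p["image"][:,:,::-1])
E
```

```text
stop False [-0.2368 52.7809] [-0.0123 -0.015   0.2354]
stop False [-15.873  -30.2445] [-0.1775 -0.3487  0.0896]
look [(1570, array([-9. , -6.2]))] 36.2167
stop False [-7.0055  6.2183] [ 0.2313 -0.5948 -0.1466]
look [(1810, array([-2.5, 31.9]))] 42.05
```

View pics/w6.png

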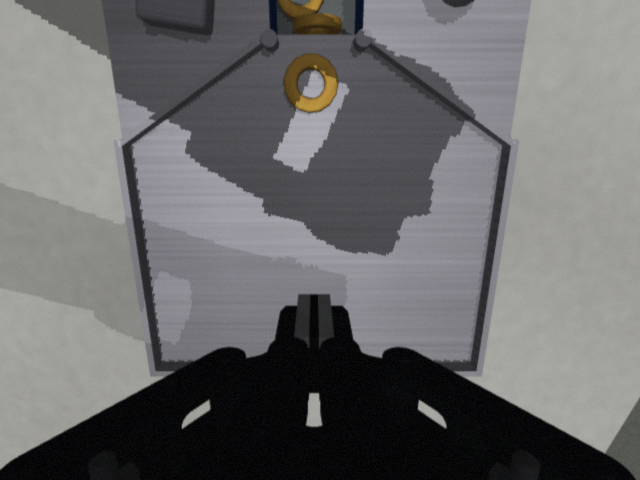

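The third collar is centred at (311,83) in front of the gate, and two are in the slot. I'll push the last one and check the slot from above.

```bash
python3 - <<'E'
from h import *
np.set_printoptions(precision=4,suppress=True)
h,d=push((-2.5,31.9),(0,79),speed=.05); back(d,4)
r.goto([*sw((0,10)),.27],quat(v[2]+np.pi/2)); r.wait(.3)
p=wrist(); cv2.imwrite("pics/w7.png",p["image"][:,:,::-1]); print(r.state()["time"],r.state()["position"])
E
```

```text
stop False [-1.4076 52.8451] [0.3603 0.1319 0.299 ]
48.1917 [0.5417 0.084  0.2699]
```

View pics/w7.png

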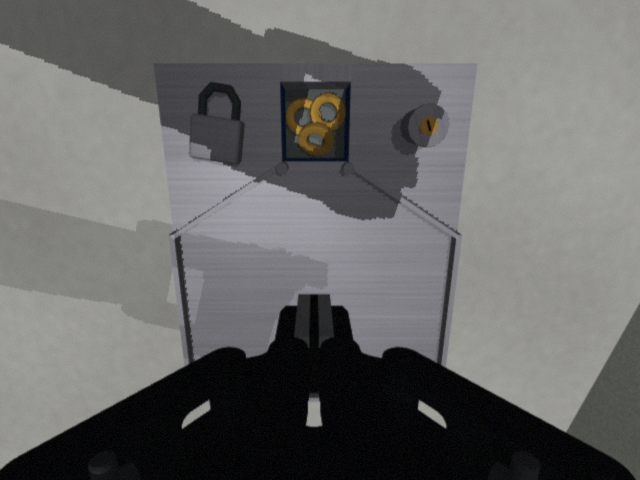

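All three collars lie in the slot at (300,115), (327,110) and (314,138). The padlock and lock cylinder look undisturbed.

```bash
python3 -c "
from cell import r
print(r.sign_off())"
```

```text
the job is handed in; nothing more can be done
None
```

All three collars were swept one at a time through the gate into the slot, the bystanders look untouched, and the job was handed in at about 48 s; no verdict came back.

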